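Nudge the plaster insert bat into its holder and turn the buttons over it

ROBOT

A 6-joint arm with a two-finger parallel gripper is mounted at the origin on a cart in front of the work surface, level with it; the furniture and walls round the work are solid. World frame = base frame: x ahead of the robot, y to its left, z up, the work surface at z = 0. Lengths are in m, angles in rad, forces in N, time in s.
With the tool pointing down it reaches from about 0.3 to 0.775 m from the base axis. Payload 14.6 kg.
Tool frame: the origin (TCP) lies between the finger pads; the fingertips stand 19 mm ahead of it and the grasp point (between the pads) is the TCP; z points along the fingers, y is the direction in which the jaws open and shut (so a half turn about z gives the same grasp; the last joint's range is limited). The gripper opens to 94 mm and grips with 3 to 60 N. Pads are 16 mm wide; open, the fingers measure 119 mm over their backs; the gripper's body (75 mm by 177 mm) begins 78 mm behind the grasp point.
Start: joints at [1.258, 0.3, 1.521, -0, 1.321, -0.067], TCP at [0.134, 0.533, 0.224] pointing down, gripper open.
Joint ranges: [-3.03, 3.03], [-0.79, 2.21], [0.23, 2.52], [-1.04, 4.18], [0, 3.07], [-2.55, 2.55]. Speed limits (rad/s): [2.22, 2.22, 2.57, 3.14, 3.14, 3.14].

INTERFACE

Orientations are given as [roll, pitch, yaw] about the fixed x, y, z axes, in that order (R = Rz(yaw) Ry(pitch) Rx(roll)).
In Python, from station import telemetry, vision, ctrl gives the robot as it stands. The module is installed in compiled form; this text tells all that it offers.
- The arm moves only by the shell command python3 -m creep 'ROWS' [FORCE]. ROWS is JSON, a list of rows, each a list of 3 entries, a list of its own where there are three numbers: the shift along the tool's x, y, z in units of 50 mm (1.0 is 50 mm), then the turn about the tool's z in units of 8 degrees (1.0 is 8 degrees), then the opening, from 0 (shut) to 1 (fully open). In form: [[[tx, ty, tz], twist, gripper], ...]. A call has 1 to 12 rows; each row is the pose to reach, as a shift and turn from the pose commanded when the call began, along the tool's axes at that moment; what a row does not reach only later rows make up. A row lasts 1/10 s, in which the tool goes at most 50 mm and 8.59 degrees, less where a joint would pass 70% of its speed; a pose out of reach is approached as far as the arm can. A call with a gripper value outside its range is refused whole. The fingers move at their own pace and stop on an object; FORCE is the grip in N (left out, the last holds). Time passes only in rows, so rows that repeat a pose let the fingers close. It gives the time, the measured TCP pose, the force and the opening at its end, in the units of the state.
- telemetry.get_obs(): the state, without advancing time (a new reading comes with each control period).
- vision.camera(name): name is "scene" or "top"; returns a dict with "img" (384x512x3 uint8, red, green, blue), "depth" (384x512 float32, m along the optical axis (not along the pixel's ray), 0 where there is no reading), "vertical_fov" (degrees; the focal length in pixels is half the picture's height over the tangent of half this angle, whatever the lens; pixels are square), "cx", "cy" (the principal point, pixels), "extrinsics" (4x4, takes a point from camera to world coordinates). Camera axes: x right, y down, z forward; pixel columns grow to the right and rows downward; lengths in m; the calibration is good to about 2 mm. A picture is of the moment at which its call begins.
- ctrl.hand_in(): hands the job in, once; it reports no verdict.
The state is a dict: "time_s": time; "qpos": joint angles; "joint_vel": joint speeds; "tau": joint torques, N m; "ee_pos": TCP position; "eef_rot": TCP orientation; "force": force on the tool from outside, world axes, zero at the start; "moment": the same for the moment, N m; "grip_width": finger opening in m.
Only numpy, scipy, OpenCV 4.12 (cv2) and the standard library are available. Lean on these libraries where they do the work, as an engineer would, in place of code of your own. Each camera call takes 0.05 s, during which the arm holds its last target.

TASK

Get the insert bat ready for fettling: with your fingertips only, push the round plaster disc along the plywood holder until it drops into the round recess and lies flat on the bottom. Then push the two steel turn buttons round, one after the other in either order, so that each reaches in across the disc and points at its middle. Do not lift the disc off the holder or flip it, and leave the cup, the sprig mould and the rubber stopper beside the holder standing where they are.

Things in the scene. Friction and masses are not known exactly. Their poses are not given: they have to be found in the camera images.
- holder: Plywood bench holder, screwed down: flat board 244 x 188 mm, 24 mm thick, with a round recess bored from above. Origin on the bench, straight under the recess centre. x runs along the long side, from -152 mm (the plain landing, where the disc starts) to +92 mm; y from -94 to +94 mm; z up. Yaw varies from about -50 to +20 degrees.
- recess (a point): Centre of the recess floor, 10 mm above the bench; axes as the holder's. The recess is 104 mm in diameter and 14 mm deep, open at the top, with a 34 mm push-out hole in the middle of its floor. The holder's top face lies at z = 14 mm here.
- insert: Loose plaster disc, 100 mm across, 12 mm thick, 0.11 to 0.22 kg, 1.5 mm bevels; 2 mm of play all round in the recess. Origin: centre of its underside, z up. It starts flat on the holder's top face, centre 72 to 95 mm from the recess centre toward the landing and up to 18 mm to either side, so its front already overhangs the rim. Seated, its top is 2 mm below the holder's top face.
- button_left (a joint): Angle (rad) of the steel turn button on the holder's +y side. At 0 it points along the holder's +x, clear of the recess (starts -0.4 to 0.15); grows as its free end swings in toward the recess (clockwise from above); 1.57 = points at the recess centre. Range -0.6 to 2.3; no catch: it stays where it is left. Pushing its free end takes about 1 N. A disc that is not down blocks it.
- button_right (a joint): The same for the mirror-image button on the holder's -y side: 0 along the holder's +x (starts -0.4 to 0.15), growing as its free end swings in toward the recess (anticlockwise from above), 1.57 = points at the recess centre.
- button_left_screw (a point): Pivot of the left turn button, at the holder's top face (holder x = 0, y = +68 mm). The button is a flat bar 16 mm wide, 5 mm thick, its underside 1.5 mm above the top face, with round ends, reaching 42 mm out from the screw. Along its outer part (12 to 39 mm out) stands a thumb rib 6 mm thick, its top 19.5 mm above the top face.
- button_right_screw (a point): Pivot of the right turn button, at the holder's top face (holder x = 0, y = -68 mm); same sizes as the left.
- button_left_end (a point): Point on the left button's centre line near its free end, 36 mm from the screw, 11.5 mm above the holder's top face.
- button_right_end (a point): Point on the right button's centre line near its free end, 36 mm from the screw, 11.5 mm above the holder's top face.
- cup: Bystander: terracotta-coloured test cup, 62 mm wide, 53 mm high, upright on the bench close to the holder. Origin under its centre. Leave it.
- sprig: Bystander: small white plaster sprig mould, 50 x 62 x 26 mm, on the bench close to the holder. Origin under its centre. Leave it.
- stopper: Bystander: black rubber stopper, 44 x 44 x 50 mm, on the bench close to the holder. Origin under its centre. Leave it.

How it is judged:
On the way, in this order (a step that is already met when the one before it is completed fails the run):
1. the disc has dropped into the recess and lies flat on its floor (horizontal distance between insert and recess below 0.0035 m and z of insert in the frame of recess below 0.0025 m and angle between insert's own z axis and vertical below 0.035 rad), for 0.2 s.
2. both turn buttons point in across the disc (all of step 1 and value of joint button_left between 1.17 and 1.97 rad and value of joint button_right between 1.17 and 1.97 rad), for 0.2 s.
At the end, for the whole second after the job is handed in: The disc lies flat on the recess floor (within 3.5 mm of the centre, less than 2.5 mm off the floor, tilted less than 2 degrees) and at rest, and each turn button points at the recess centre within 0.4 rad (23 degrees) (all of step 2 and linear speed of insert below 0.01 m/s); the robot touches nothing.
It fails at once if the arm or the gripper's body, not the fingers, pushes the disc (contact force between the arm and insert above 3 N).
It fails at once if the disc is lifted (more than 10 mm above the holder's top face) or flipped (z of insert in the frame of recess above 0.024 m or angle between insert's own z axis and vertical above 0.6 rad).
It fails at once if the disc falls off the holder (z of insert in the frame of recess below -0.006 m).
It fails at once if the cup, the sprig mould or the stopper is moved (more than 20 mm) or tipped (distance of any of cup, sprig, stopper from where it was at the start of the episode above 0.02 m or angle between any of cup, sprig, stopper's own z axis and vertical above 0.3 rad).
It also fails if it takes over 51 s, if anything falls off the work surface, if the arm or the gripper's body presses on something with over 40 N, if the wrist force passes 120 N, or if a joint passes its speed limit or range.

## Working session

There is one attempt and no reset: what is moved stays moved. The work goes in short steps, Python scripts to look and compute and a shell command to move; the robot and the scene stay as the last step left them, time stands still between calls to the robot, and variables do not carry over. Pictures are saved under pics/ and viewed, and the job is handed in when it is done.

```bash
mkdir -p pics
cat > h.py <<'E'
import numpy as np, cv2
from station import telemetry, vision, ctrl
def cam(name,save=None):
    c=vision.camera(name)
    if save: cv2.imwrite('pics/'+save,c['img'][:,:,::-1])
    c['f']=c['img'].shape[0]/2/np.tan(np.radians(c['vertical_fov'])/2)
    c['E']=np.array(c['extrinsics']); return c
def onplane(c,uv,z):
    uv=np.atleast_2d(uv).astype(float)
    d=np.c_[(uv[:,0]-c['cx'])/c['f'],(uv[:,1]-c['cy'])/c['f'],np.ones(len(uv))]@c['E'][:3,:3].T
    o=c['E'][:3,3]; t=(z-o[2])/d[:,2]
    return o+d*t[:,None]
def proj(c,p):
    p=np.atleast_2d(p); q=(p-c['E'][:3,3])@c['E'][:3,:3]
    return np.c_[c['cx']+c['f']*q[:,0]/q[:,2],c['cy']+c['f']*q[:,1]/q[:,2]]
def world(c):
    v,u=np.mgrid[:384,:512]; D=c['depth']
    P=np.stack([(u-c['cx'])/c['f']*D,(v-c['cy'])/c['f']*D,D],-1)
    return P@c['E'][:3,:3].T+c['E'][:3,3]
E
python3 - <<'E'
from h import *
for n in('top','scene'):
    c=cam(n,n+'0.png'); print(n,c['f'],c['cx'],c['cy'],c['E'].round(3).tolist())
o=telemetry.get_obs(); print({k:np.round(v,3).tolist() for k,v in o.items()})
E
```

```text
top 364.15012964248996 251.94763146984675 194.49596039429233 [[-0.006, -0.996, 0.084, 0.574], [-1.0, 0.005, -0.02, 0.233], [0.02, -0.084, -0.996, 0.898], [0.0, 0.0, 0.0, 1.0]]
scene 420.14467669697865 253.49132822427273 193.35123326828625 [[0.675, -0.48, 0.56, 0.147], [-0.737, -0.427, 0.523, -0.233], [-0.012, -0.767, -0.642, 0.628], [0.0, 0.0, 0.0, 1.0]]
{'time_s': 0.1, 'qpos': [1.258, 0.3, 1.521, 0.0, 1.321, -0.067], 'joint_vel': [0.002, -0.002, -0.003, -0.0, -0.001, -0.001], 'tau': [0.004, -53.265, -35.328, 0.071, 0.024, -0.0], 'ee_pos': [0.134, 0.533, 0.224], 'eef_rot': [-3.141, -0.0, 2.896], 'force': [0.523, 0.289, -0.435], 'moment': [-0.025, -0.032, 0.007], 'grip_width': 0.094}
```

View pics/top0.png

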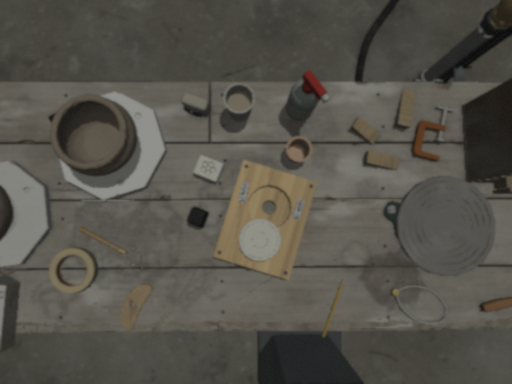

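View pics/scene0.png

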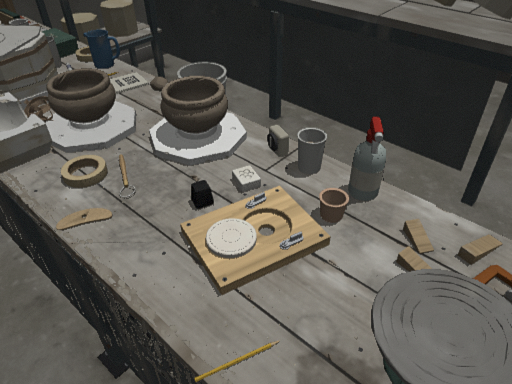

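The top view shows the holder around (266,218), with the disc at (260,240) and the recess at (270,205). The buttons are near (243,190) and (298,208), the cup is at (298,150), the sprig at (208,167) and the stopper at (197,216). Next I'll measure them.

Run:
```python
from h import *
for n in ('top','scene'):
    c=cam(n); hsv=cv2.cvtColor(c['img'],cv2.COLOR_RGB2HSV)
    W=world(c)
    # holder: tall 24mm, wood colored
    m=((hsv[...,0]>8)&(hsv[...,0]<28)&(hsv[...,1]>85)).astype(np.uint8)*255
    m=cv2.morphologyEx(m,cv2.MORPH_CLOSE,np.ones((5,5)))
    cs,_=cv2.findContours(m,0,1)
    x0={'top':(240,240),'scene':(230,270)}[n]
    cs=[k for k in cs if cv2.contourArea(k)>3000]
    for k in cs: print(n,'hold',cv2.contourArea(k),cv2.boxPoints(cv2.minAreaRect(k)).round(1).tolist())
    # disc: white
    m=((hsv[...,1]<50)&(hsv[...,2]>140)).astype(np.uint8)*255
    cs,_=cv2.findContours(m,0,1)
    for k in cs:
        if cv2.contourArea(k)>300:
            e=cv2.fitEllipse(k); print(n,'white',cv2.contourArea(k),np.round(e[0],1),np.round(e[1],1),onplane(c,e[0],.036).round(4))
    x,y,w,h={'top':(190,130,140,160),'scene':(170,150,200,150)}[n]
    r=cv2.resize(c['img'][y:y+h,x:x+w],None,fx=4 if n=='scene' else 3.7,fy=4 if n=='scene' else 3.7,interpolation=cv2.INTER_CUBIC)
    cv2.imwrite(f'pics/{n}_crop.png',r[:,:,::-1])
    print(W[240,260],W[207,270],W[180,265], 'depth')
```

```text
top hold 7448.0 [[213.3000030517578, 256.5], [243.0, 159.89999389648438], [316.70001220703125, 182.60000610351562], [287.0, 279.1000061035156]]
top white 892.5 [259.5 239.2] [34.2 35.5] [[0.5404 0.1982 0.036 ]]
top white 1842.0 [105.4 144.1] [ 96.3 100.9] [[0.7682 0.5638 0.036 ]]
[0.538516   0.1970195  0.03696465] [ 6.17786565e-01  1.70096690e-01 -1.34105457e-04] [0.68180424 0.18327887 0.02556838] depth
scene hold 8598.0 [[178.89999389648438, 224.39999389648438], [297.6000061035156, 168.89999389648438], [332.1000061035156, 242.60000610351562], [213.39999389648438, 298.1000061035156]]
scene white 786.5 [334.9 281. ] [15.9 73. ] [[ 0.5826 -0.0179  0.036 ]]
scene white 739.0 [159.6 275.4] [22.  74.8] [[0.3843 0.2217 0.036 ]]
scene white 1913.5 [358.8 252.7] [43.4 82.9] [[ 0.6677 -0.0137  0.036 ]]
scene white 1378.0 [230.7 236. ] [35.4 49.6] [[0.5385 0.1958 0.036 ]]
scene white 1211.0 [440.  219.4] [27.4 86.2] [[ 0.8551 -0.0879  0.036 ]]
scene white 318.5 [ 75.2 196.9] [16.2 32.3] [[0.3955 0.5342 0.036 ]]
scene white 313.5 [246.1 173.8] [17.4 25.1] [[0.7049 0.3111 0.036 ]]
scene white 351.5 [ 20.3 125.9] [14.3 47.8] [[0.4508 0.925  0.036 ]]
scene white 1298.0 [195.9 132.3] [45.4 88.8] [[0.7489 0.5363 0.036 ]]
scene white 1811.0 [ 91.4 121.3] [43.6 85.8] [[0.5944 0.7992 0.036 ]]
scene white 360.0 [127.1  81. ] [13.6 38.4] [[0.8107 0.9421 0.036 ]]
scene white 632.5 [13.9 36.6] [24.5 44.3] [[0.7482 1.6395 0.036 ]]
[0.58664404 0.16194293 0.01086101] [0.66397489 0.20216944 0.02472928] [ 7.51687287e-01  2.93295160e-01 -3.78373814e-04] depth
```

View pics/top_crop.png

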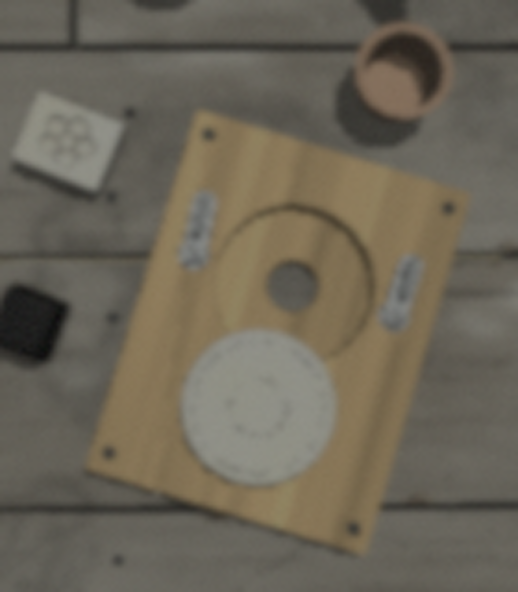

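View pics/scene_crop.png

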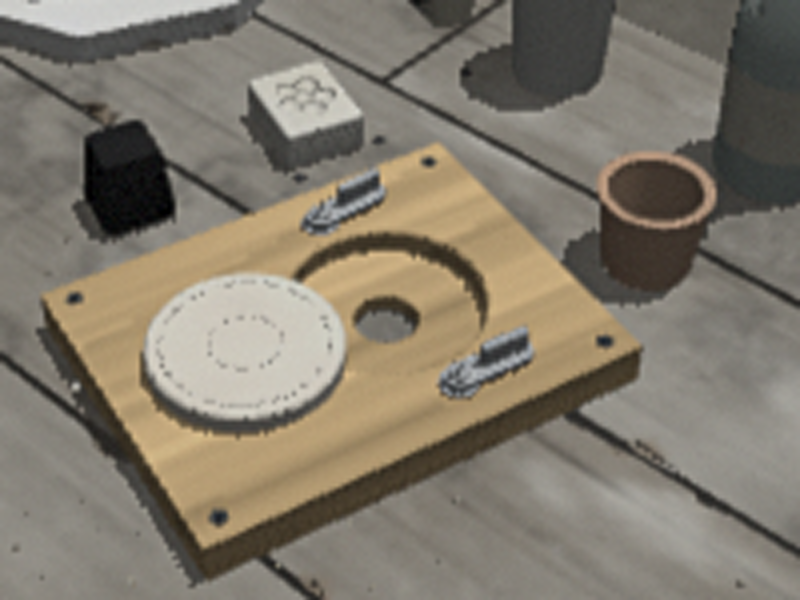

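```bash
cat >> h.py <<'E'
def holder():
    """average fit of top-face corners"""
    c=cam('top'); hsv=cv2.cvtColor(c['img'],cv2.COLOR_RGB2HSV)
    return c
E
python3 - <<'E'
from h import *
c=cam('top')
hc=np.array([[213.3,256.5],[243,159.9],[316.7,182.6],[287,279.1]])
P=onplane(c,hc,.024); print(P.round(4)); 
# order: (-152,+94),(92,94),(92,-94),(-152,-94)
ax=(P[1]+P[2]-P[0]-P[3])[:2]; ay=(P[0]+P[1]-P[2]-P[3])[:2]
print('len',np.linalg.norm(ax)/2,np.linalg.norm(ay)/2,np.degrees(np.arctan2(ax[1],ax[0])),np.degrees(np.arctan2(ay[1],ay[0]))-90)
yaw=(np.arctan2(ax[1],ax[0])+np.arctan2(ay[1],ay[0])-np.pi/2)/2
R=np.array([[np.cos(yaw),-np.sin(yaw)],[np.sin(yaw),np.cos(yaw)]])
O=P.mean(0)[:2]-R@[-.03,0]
print('yaw',np.degrees(yaw),'recess by corners',O)
cr=lambda u,v:np.array([190+u/3.7,130+v/3.7])
print('hole',onplane(c,cr(293,286),.010), 'rim', onplane(c,cr(295,284),.024))
d=np.array([.5395,.197]); print('disc in holder',R.T@(d-O))
for n,uv,z in(('Lpiv',cr(193,262),.03),('Lend',cr(207,197),.0435),('Rpiv',cr(393,322),.03),('Rend',cr(411,263),.0435),('cup',cr(404,70),.053),('sprig',cr(68,143),.026),('stop',cr(33,322),.05)):
    p=onplane(c,uv,z)[0]; print(n,p.round(4),(R.T@(p[:2]-O)).round(4))
# scene view: holder frame points projected
s=cam('scene')
def H(x,y,z): return np.r_[O+R@[x,y],z]
im=s['img'].copy(); it=c['img'].copy()
for k,i in((s,im),(c,it)):
    for p in [H(-.152,.094,.024),H(.092,.094,.024),H(.092,-.094,.024),H(-.152,-.094,.024),H(0,.068,.024),H(0,-.068,.024)]+[H(.052*np.cos(a),.052*np.sin(a),.024) for a in np.linspace(0,6.28,24)]+[H(.017*np.cos(a),.017*np.sin(a),.010) for a in np.linspace(0,6.28,8)]:
        u=proj(k,p)[0].round().astype(int); i[u[1],u[0]]=(255,0,0)
cv2.imwrite('pics/ov_s.png',cv2.resize(im[150:300,170:370],None,fx=4,fy=4,interpolation=0)[:,:,::-1])
cv2.imwrite('pics/ov_t.png',cv2.resize(it[130:290,190:330],None,fx=3.7,fy=3.7,interpolation=0)[:,:,::-1])
E
```

```text
[[0.5    0.3075 0.024 ]
 [0.7313 0.2362 0.024 ]
 [0.6752 0.0578 0.024 ]
 [0.4456 0.1333 0.024 ]]
len 0.2418599039569209 0.1847399086946955 -17.672417396768225 -17.40276941232966
yaw -17.537593404548943 recess by corners [0.61662281 0.17466868]
hole [[0.61657115 0.17279221 0.01      ]] rim [[0.61718516 0.17242075 0.024     ]]
disc in holder [-0.08026723 -0.00194618]
Lpiv [0.6314 0.2386 0.03  ] [-0.0051  0.0654]
Lend [0.6721 0.2294 0.0435] [0.0364 0.0689]
Rpiv [0.592  0.1098 0.03  ] [-0.0039 -0.0692]
Rend [0.6292 0.0996 0.0435] [ 0.0346 -0.0678]
cup [0.7519 0.1034 0.053 ] [ 0.1505 -0.0272]
sprig [0.7099 0.3197 0.026 ] [0.0452 0.1664]
stop [0.593  0.3388 0.05  ] [-0.072   0.1494]
```

View pics/ov_s.png

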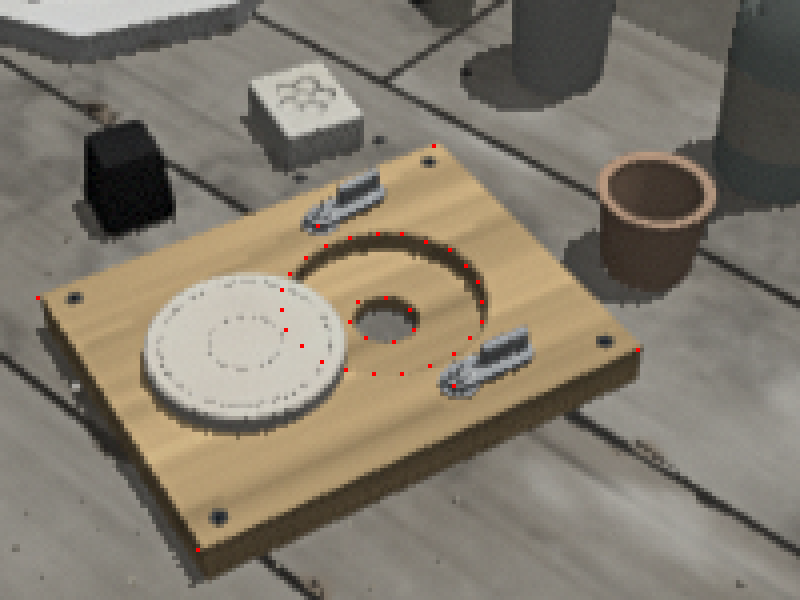

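View pics/ov_t.png

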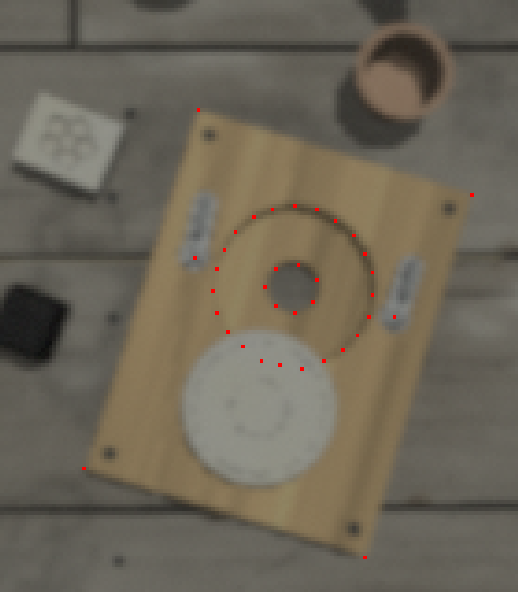

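```bash
cat >> h.py <<'E'
O=np.array([.617,.1735]); YAW=np.radians(-17.54)
RH=np.array([[np.cos(YAW),-np.sin(YAW)],[np.sin(YAW),np.cos(YAW)]])
from scipy.spatial.transform import Rotation
def go(hx,hy,z):
    "units to shift from present pose to put TCP at holder-frame hx,hy (m), world z"
    o=telemetry.get_obs(); R=Rotation.from_euler('xyz',o['eef_rot']).as_matrix()
    t=np.r_[O+RH@[hx,hy],z]; d=R.T@(t-o['ee_pos'])/.05
    tw=np.degrees(o['eef_rot'][2])-(np.degrees(YAW)+180)
    print('to',(hx,hy,z),t.round(4),'units',d.round(3),'twist',round(((tw+180)%360-180)/8,3))
def st():
    o=telemetry.get_obs(); print(o['time_s'],'holder',(RH.T@(np.array(o['ee_pos'])[:2]-O)).round(4),'z',round(o['ee_pos'][2],4),'F',np.round(o['force'],2),'g',round(o['grip_width'],4))
E
python3 - <<'E'
from h import *
st();go(-.146,-.001,.1);go(-.146,-.001,.046)
E
```

```text
0.3 holder [-0.5692  0.1975] z 0.2243 F [-0.15  0.72  0.69] g 0.0937
to (-0.146, -0.001, 0.1) [0.4775 0.2165 0.1   ] units [-8.209 -4.473  2.487] twist 0.432
to (-0.146, -0.001, 0.046) [0.4775 0.2165 0.046 ] units [-8.209 -4.473  3.567] twist 0.432
```

```bash
python3 -m creep '[[[-0.8,-0.45,0],0.1,0.53],[[-1.6,-0.9,0],0.2,0.53],[[-2.4,-1.3,0],0.3,0.53],[[-3.2,-1.75,0],0.43,0.53],[[-4.0,-2.2,0],0.43,0.53],[[-4.8,-2.6,0],0.43,0.53],[[-5.6,-3.05,0],0.43,0.53],[[-6.4,-3.5,0.3],0.43,0.53],[[-7.2,-3.9,0.8],0.43,0.53],[[-8.0,-4.36,1.4],0.43,0.53],[[-8.21,-4.47,2.0],0.43,0.53],[[-8.21,-4.47,2.4],0.43,0.53]]'
python3 - <<'E'
from h import *
st();go(-.146,-.001,.046)
E
```

```text
time_s: 1.5
ee_pos: [0.4783, 0.2147, 0.102]
eef_rot: [-3.14, -0.002, 2.833]
force: [0.5, 0.6, 0.8]
grip_width: 0.0499
1.5 holder [-0.1446 -0.0025] z 0.102 F [0.49 0.62 0.84] g 0.0499
to (-0.146, -0.001, 0.046) [0.4775 0.2165 0.046 ] units [0.025 0.032 1.12 ] twist -0.019
```

```bash
python3 -m creep '[[[0.02,0.02,0.4],0,0.53],[[0.02,0.02,0.8],0,0.53],[[0.02,0.02,1.0],0,0.53],[[0.02,0.02,1.12],0,0.53],[[0.02,0.02,1.12],0,0.53]]'
python3 - <<'E'
from h import *
st()
c=cam('top'); s=cam('scene')
a=cv2.resize(c['img'][130:290,190:330],None,fx=3.0,fy=3.0,interpolation=2);b=cv2.resize(s['img'][150:300,170:330],None,fx=2.4,fy=2.4,interpolation=2)
im=np.zeros((480,804,3),np.uint8); im[:480,:420]=a; im[:360,420:804]=b; cv2.imwrite('pics/p1.png',im[:,:800,::-1])
E
```

```text
time_s: 2.0
ee_pos: [0.4769, 0.218, 0.0483]
eef_rot: [-3.141, -0.0, 2.836]
force: [-0.1, -1.0, 1.2]
grip_width: 0.0499
2.0 holder [-0.147   0.0002] z 0.0483 F [-0.06 -1.03  1.23] g 0.0499
```

View pics/p1.png

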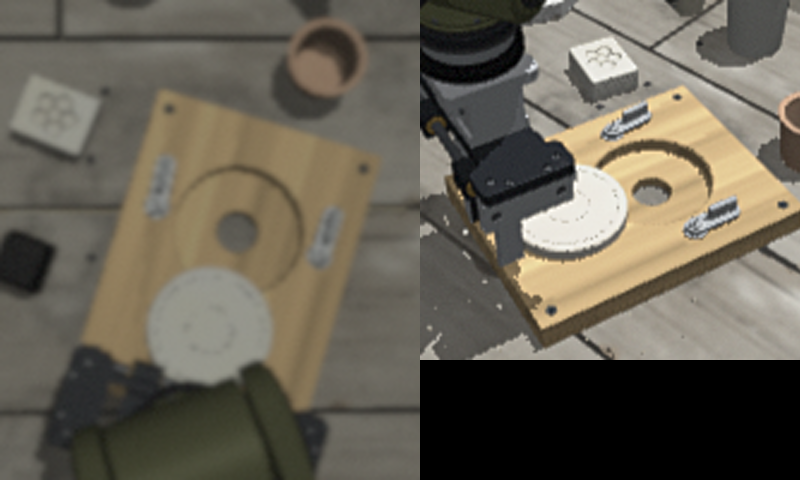

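The fingers are behind the disc (about (205,385) in the left panel) and touching nothing. Starting the push.

```bash
python3 -m creep '[[[-0.1,0.02,0.03],0,0.53],[[-0.2,0.02,0.03],0,0.53],[[-0.3,0.02,0.03],0,0.53],[[-0.4,0.02,0.03],0,0.53],[[-0.5,0.02,0.03],0,0.53],[[-0.6,0.02,0.03],0,0.53],[[-0.7,0.02,0.03],0,0.53],[[-0.8,0.02,0.03],0,0.53],[[-0.9,0.02,0.03],0,0.53],[[-1.0,0.02,0.03],0,0.53],[[-1.1,0.02,0.03],0,0.53],[[-1.2,0.02,0.03],0,0.53]]'
cat >> h.py <<'E'
def pic(n):
    st()
    c=cam('top'); s=cam('scene')
    a=cv2.resize(c['img'][130:290,190:330],None,fx=3.0,fy=3.0,interpolation=2);b=cv2.resize(s['img'][150:300,170:330],None,fx=2.4,fy=2.4,interpolation=2)
    im=np.zeros((480,804,3),np.uint8); im[:480,:420]=a; im[:360,420:804]=b; cv2.imwrite('pics/'+n,im[:,:800,::-1]); return c,s
E
python3 - <<'E'
from h import *
pic('p2.png')
E
```

```text
time_s: 3.3
ee_pos: [0.5349, 0.2008, 0.047]
eef_rot: [3.142, -0.0, 2.836]
force: [-3.1, 1.1, 3.9]
grip_width: 0.0503
3.3 holder [-0.0865  0.0013] z 0.047 F [-3.08  1.09  3.95] g 0.0503
```

View pics/p2.png

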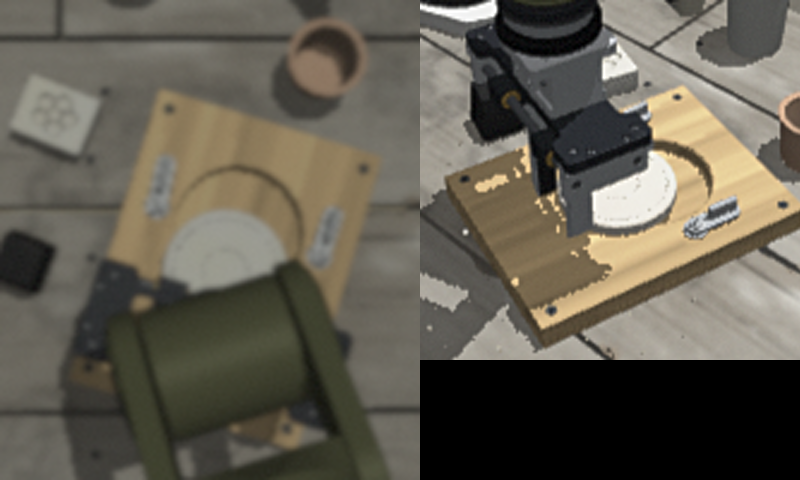

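The disc has moved forward to about (222,265), with its front over the recess. I'll go on slowly.

```bash
python3 -m creep '[[[-0.07,0,0],0,0.53],[[-0.14,0,0],0,0.53],[[-0.21,0,0],0,0.53],[[-0.28,0,0],0,0.53],[[-0.35,0,0],0,0.53],[[-0.42,0,0],0,0.53],[[-0.48,0,0],0,0.53],[[-0.54,0,0],0,0.53],[[-0.60,0,0],0,0.53],[[-0.64,0,0],0,0.53],[[-0.64,0,0],0,0.53]]'
python3 - <<'E'
from h import *
pic('p3.png')
E
```

```text
time_s: 4.5
ee_pos: [0.5653, 0.1911, 0.0469]
eef_rot: [-3.142, 0.0, 2.836]
force: [0.6, -0.3, -0.2]
grip_width: 0.0502
4.5 holder [-0.0547  0.0012] z 0.0469 F [ 0.62 -0.29 -0.23] g 0.0502
```

View pics/p3.png

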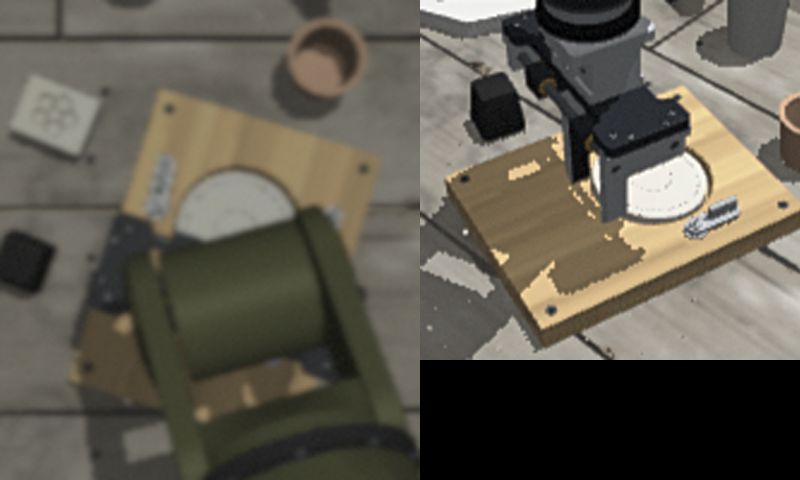

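The disc fills the recess and the wrist reads no force. I'll lift off and back away to check with depth.

```bash
python3 -m creep '[[[0.1,0,0],0,0.53],[[0.2,0,-0.4],0,0.53],[[0.6,0,-1.0],0,0.4],[[1.4,0.2,-1.6],0,0.2],[[2.2,0.5,-1.8],0,0],[[2.6,0.5,-1.8],0,0],[[2.6,0.5,-1.8],0,0]]'
python3 - <<'E'
from h import *
c,s=pic('p4.png')
for n,k in(('top',c),('scene',s)):
    W=world(k); hsv=cv2.cvtColor(k['img'],cv2.COLOR_RGB2HSV)
    q=(W[...,:2]-O)@RH; r=np.hypot(q[...,0],q[...,1])
    m=(r<.06)&(hsv[...,1]<60)&(hsv[...,2]>110)&(k['depth']>0)&(W[...,2]<.05)
    m2=cv2.erode(m.astype(np.uint8),np.ones((3,3)))>0
    P=np.c_[q[m2],W[m2][:,2]]; A=np.c_[P[:,:2],np.ones(len(P))]; s_,*_=np.linalg.lstsq(A,P[:,2],rcond=None)
    print(n,m.sum(),'plane',s_.round(4))
    cs,_=cv2.findContours(m.astype(np.uint8)*255,0,1); b=max(cs,key=cv2.contourArea); e=cv2.fitEllipse(b); print('ell',np.round(e[0],1),np.round(e[1],1),(RH.T@(onplane(k,e[0],.022)[0,:2]-O)).round(4))
    w=(np.abs(q[...,0]+.1)<.03)&(np.abs(q[...,1])<.07)&(W[...,2]<.04); print('board z',np.median(W[w][:,2]))
E
```

```text
time_s: 5.3
ee_pos: [0.4466, 0.2554, 0.1376]
eef_rot: [3.141, 0.0, 2.838]
force: [-0.1, -0.9, -0.4]
grip_width: 0.0134
5.3 holder [-0.1872  0.0267] z 0.1376 F [-0.13 -0.91 -0.35] g 0.0134
top 1389 plane [-0.1308  0.0256  0.0281]
ell [268.5 207.4] [40.2 41.9] [-0.0018  0.0013]
board z 0.024122435652469187
scene 1266 plane [-0.1339  0.0265  0.0294]
ell [265.3 224.1] [31.8 48.3] [0.0017 0.0039]
board z 0.025057001464734774
```

View pics/p4.png

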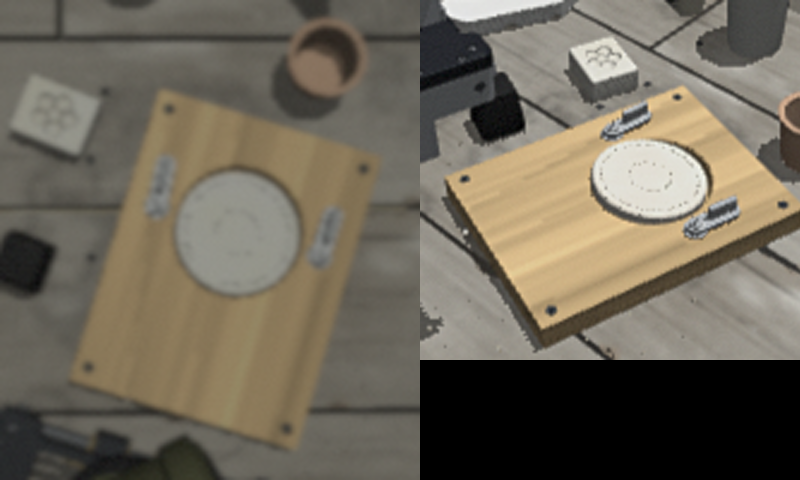

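The disc isn't down yet. Its rear edge still rests on the rim, with a slope of about 0.13, and it sits about 2 mm short of centre. Both panels show a dark gap at the front, near (295,195). I'll set the cage behind it again and push a few mm further.

Run:
```python
from h import *
go(-.075,.001,.08);go(-.066,.001,.0465)
```

```text
to (-0.075, 0.001, 0.08) [0.5458 0.1971 0.08  ] units [-2.198 -0.51   1.144] twist 0.007
to (-0.066, 0.001, 0.0465) [0.5544 0.1943 0.0465] units [-2.377 -0.51   1.814] twist 0.007
```

```bash
python3 -m creep '[[[-0.6,-0.2,0],0,0.53],[[-1.2,-0.4,0],0,0.53],[[-1.8,-0.51,0],0,0.53],[[-2.1,-0.51,0.3],0,0.53],[[-2.1,-0.51,0.8],0,0.53],[[-2.1,-0.51,1.3],0,0.53],[[-2.1,-0.51,1.6],0,0.53],[[-2.1,-0.51,1.82],0,0.53],[[-2.25,-0.51,1.82],0,0.53],[[-2.35,-0.51,1.82],0,0.53],[[-2.45,-0.51,1.82],0,0.53],[[-2.55,-0.51,1.82],0,0.53]]'
python3 - <<'E'
from h import *
st(); go(-.051,.001,.0465)
E
```

```text
time_s: 6.6
ee_pos: [0.5633, 0.1915, 0.0467]
eef_rot: [3.141, 0.001, 2.836]
force: [-0.4, 0.2, 0.9]
grip_width: 0.0499
6.6 holder [-0.0566  0.001 ] z 0.0467 F [-0.36  0.23  0.9 ] g 0.0499
to (-0.051, 0.001, 0.0465) [0.5687 0.1898 0.0465] units [-0.112  0.001  0.004] twist 0.002
```

```bash
python3 -m creep '[[[-0.03,0,0],0,0.53],[[-0.06,0,0],0,0.53],[[-0.09,0,0],0,0.53]]';python3 -m creep '[[[-0.02,0,0],0,0.53],[[-0.04,0,0],0,0.53],[[-0.04,0,0],0,0.53]]'
python3 - <<'E'
from h import *
c,s=pic('p5.png')
E
```

```text
time_s: 6.9
ee_pos: [0.5667, 0.1902, 0.046]
eef_rot: [-3.142, -0.0, 2.836]
force: [0.4, 0.3, 1.2]
grip_width: 0.0501
time_s: 7.2
ee_pos: [0.5687, 0.1896, 0.0459]
eef_rot: [-3.142, -0.0, 2.836]
force: [-0.5, -0.2, 0.5]
grip_width: 0.0498
7.2 holder [-0.0509  0.0008] z 0.0459 F [-0.5  -0.16  0.54] g 0.0498
```

View pics/p5.png

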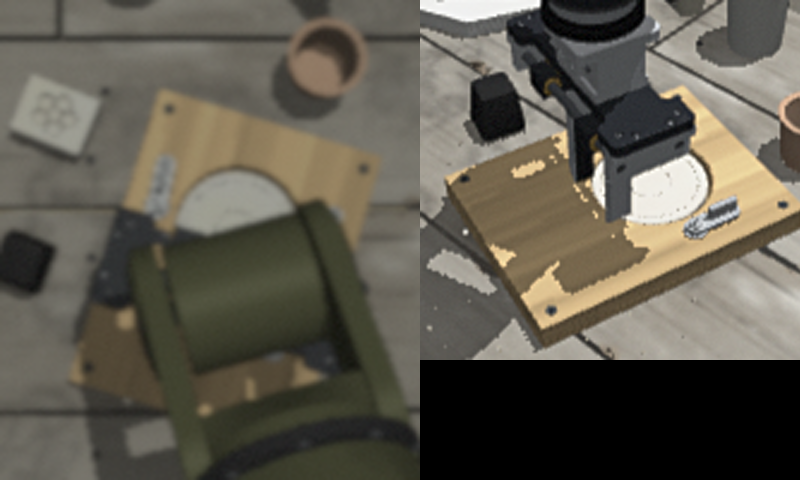

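```bash
cat >> h.py <<'E'
def disc(c,s):
    for n,k in(('top',c),('scene',s)):
        W=world(k); hsv=cv2.cvtColor(k['img'],cv2.COLOR_RGB2HSV)
        q=(W[...,:2]-O)@RH; r=np.hypot(q[...,0],q[...,1])
        m=(r<.06)&(hsv[...,1]<60)&(hsv[...,2]>110)&(k['depth']>0)&(W[...,2]<.05)
        m2=(cv2.erode(m.astype(np.uint8),np.ones((3,3)))>0)&(r<.045)
        P=np.c_[q[m2],W[m2][:,2]]; A=np.c_[P[:,:2],np.ones(len(P))]; s_,*_=np.linalg.lstsq(A,P[:,2],rcond=None)
        cs,_=cv2.findContours(m.astype(np.uint8)*255,0,1); b=max(cs,key=cv2.contourArea); e=cv2.fitEllipse(b)
        w=(np.abs(q[...,0]+.1)<.03)&(np.abs(q[...,1])<.07)&(W[...,2]<.04)
        print(n,m.sum(),'plane',s_.round(4),'ell',np.round(e[0],1),(RH.T@(onplane(k,e[0],s_[2])[0,:2]-O)).round(4),'board z',np.median(W[w][:,2]).round(4))
E
python3 -m creep '[[[0.1,0,0],0,0.53],[[0.2,0,-0.4],0,0.53],[[0.6,0,-0.8],0,0.4],[[1.4,0.2,-0.8],0,0.2],[[2.2,0.5,-0.8],0,0],[[2.6,0.5,-0.8],0,0],[[2.6,0.5,-0.8],0,0]]'
python3 - <<'E'
from h import *
c,s=pic('p6.png'); disc(c,s)
E
```

```text
time_s: 8.0
ee_pos: [0.4501, 0.2536, 0.0861]
eef_rot: [-3.141, -0.0, 2.838]
force: [0.6, -0.8, 0.3]
grip_width: 0.0134
8.0 holder [-0.1833  0.0261] z 0.0861 F [ 0.58 -0.83  0.32] g 0.0134
top 1391 plane [-0.0025  0.0029  0.0222] ell [268.4 207.4] [-0.0017  0.0015] board z 0.0241
scene 1328 plane [0.0006 0.0001 0.0231] ell [265.5 226. ] [-0.0016 -0.002 ] board z 0.0251
```

View pics/p6.png

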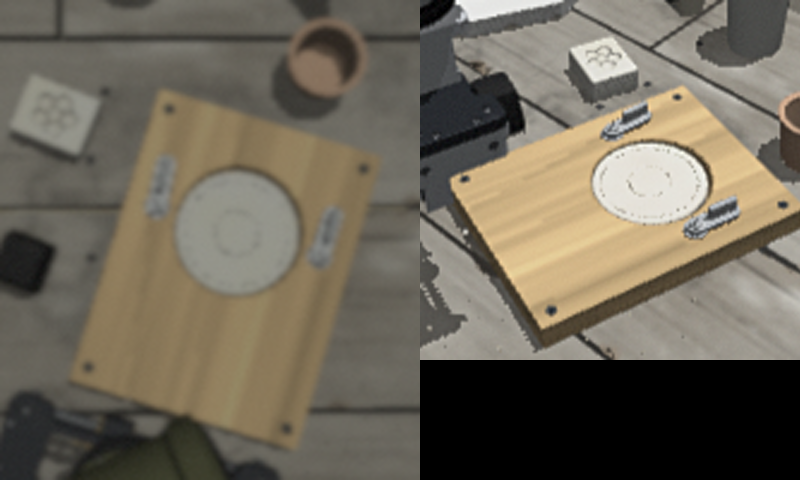

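The disc is seated: slope about 0 and its top 2 mm below the board. In the left panel it's the flat circle at (238,232). Now the left button, with shut fingers.

Run:
```python
from h import *
go(.036,.097,.12);go(.036,.097,.053)
```

```text
to (0.036, 0.097, 0.12) [0.6806 0.2551 0.12  ] units [-4.339  1.418 -0.672] twist 0.007
to (0.036, 0.097, 0.053) [0.6806 0.2551 0.053 ] units [-4.338  1.417  0.668] twist 0.007
```

```bash
python3 -m creep '[[[-0.4,0.3,-0.4],0,0],[[-1.0,0.8,-0.67],0,0],[[-1.8,1.2,-0.67],0,0],[[-2.6,1.42,-0.67],0,0],[[-3.4,1.42,-0.67],0,0],[[-4.1,1.42,-0.67],0,0],[[-4.34,1.42,-0.5],0,0],[[-4.34,1.42,0],0,0],[[-4.34,1.42,0.3],0,0],[[-4.34,1.42,0.5],0,0],[[-4.34,1.42,0.67],0,0],[[-4.34,1.42,0.67],0,0]]'
python3 - <<'E'
from h import *
pic('p7.png'); go(.038,.0835,.053);go(.034,.068,.053);go(.031,.061,.053); go(.022,.053,.053); go(.011,.050,.053)
E
```

```text
time_s: 9.3
ee_pos: [0.6802, 0.2549, 0.0516]
eef_rot: [-3.141, -0.001, 2.836]
force: [0.4, 0.5, -0.2]
grip_width: 0.0006
9.3 holder [0.0357 0.0967] z 0.0516 F [ 0.42  0.5  -0.24] g 0.0006
to (0.038, 0.0835, 0.053) [0.6784 0.2417 0.053 ] units [-0.037 -0.272  0.005] twist 0.004
to (0.034, 0.068, 0.053) [0.6699 0.2281 0.053 ] units [ 0.044 -0.582  0.004] twist 0.004
to (0.031, 0.061, 0.053) [0.6649 0.2223 0.053 ] units [ 0.104 -0.722  0.004] twist 0.004
to (0.022, 0.053, 0.053) [0.6539 0.2174 0.053 ] units [ 0.284 -0.882  0.004] twist 0.004
to (0.011, 0.05, 0.053) [0.6426 0.2179 0.053 ] units [ 0.504 -0.942  0.004] twist 0.004
```

View pics/p7.png

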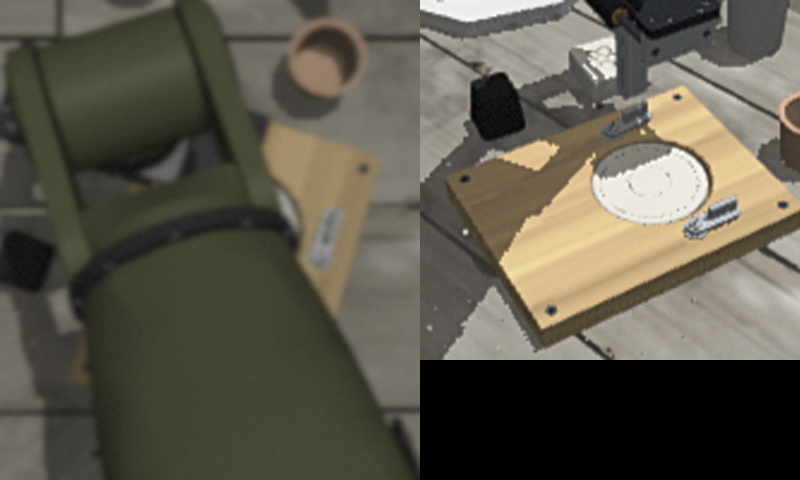

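The closed fingertips are outside the left button, at about (632,90) in the right panel. Now sweeping it round.

```bash
python3 -m creep '[[[-0.03,-0.1,-0.02],0,0],[[-0.03,-0.2,-0.02],0,0],[[-0.03,-0.3,-0.02],0,0],[[-0.01,-0.4,-0.02],0,0],[[0.02,-0.5,-0.02],0,0],[[0.05,-0.6,-0.02],0,0],[[0.1,-0.72,-0.02],0,0],[[0.19,-0.82,-0.02],0,0],[[0.28,-0.88,-0.02],0,0],[[0.36,-0.92,-0.02],0,0],[[0.43,-0.94,-0.02],0,0],[[0.48,-0.94,-0.02],0,0]]'
python3 - <<'E'
from h import *
pic('p8.png')
E
```

```text
time_s: 10.6
ee_pos: [0.6431, 0.2172, 0.0533]
eef_rot: [-3.141, -0.0, 2.836]
force: [2.6, -1.9, 0.7]
grip_width: 0.0004
10.6 holder [0.0117 0.0495] z 0.0533 F [ 2.58 -1.94  0.71] g 0.0004
```

View pics/p8.png

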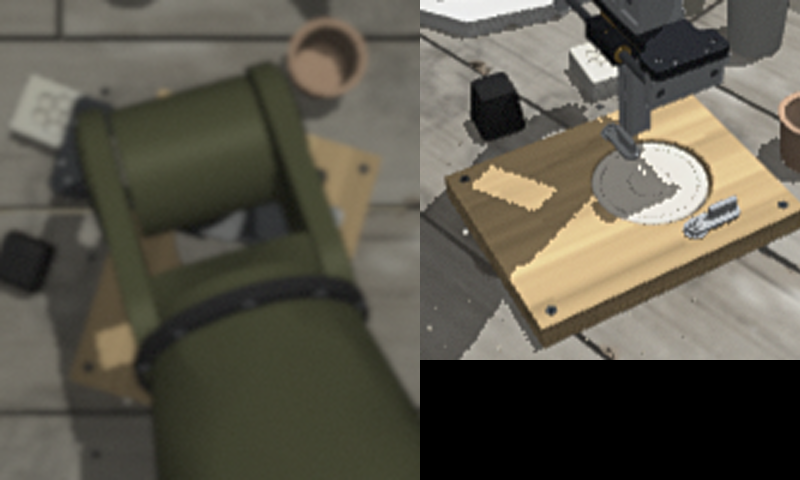

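The left button now points in toward the disc, at (625,140) in the right panel. I'll back off and go round to the right button.

```bash
python3 - <<'E'
from h import *
go(.036,-.097,.12);go(.036,-.097,.053)
E
python3 -m creep '[[[-0.12,0,0],0,0],[[-0.25,0,-0.1],0,0],[[-0.4,0,-0.5],0,0],[[-0.48,-0.3,-1.0],0,0],[[-0.48,-1.0,-1.34],0,0],[[-0.48,-1.8,-1.34],0,0],[[-0.48,-2.5,-1.34],0,0],[[-0.48,-2.92,-1.3],0,0],[[-0.48,-2.92,-0.9],0,0],[[-0.48,-2.92,-0.4],0,0],[[-0.48,-2.92,-0.1],0,0],[[-0.48,-2.92,0],0,0]]'
python3 - <<'E'
from h import *
c,s=pic('p9.png'); disc(c,s); go(.038,-.0835,.053);go(.034,-.068,.053);go(.031,-.061,.053); go(.022,-.053,.053); go(.011,-.050,.053)
E
```

```text
to (0.036, -0.097, 0.12) [0.6221 0.0702 0.12  ] units [-0.484 -2.935 -1.333] twist 0.003
to (0.036, -0.097, 0.053) [0.6221 0.0702 0.053 ] units [-0.485 -2.934  0.007] twist 0.003
time_s: 11.9
ee_pos: [0.6221, 0.0708, 0.0519]
eef_rot: [-3.141, -0.002, 2.836]
force: [0.2, 0.2, -0.4]
grip_width: 0.0002
11.9 holder [ 0.0358 -0.0964] z 0.0519 F [ 0.16  0.16 -0.44] g 0.0002
top 830 plane [0.0023 0.0299 0.0222] ell [262.1 204.6] [0.0001 0.0179] board z 0.024
scene 1338 plane [0.0005 0.0007 0.0231] ell [265.  225.2] [-0.0013  0.0005] board z 0.025
to (0.038, -0.0835, 0.053) [0.6281 0.0824 0.053 ] units [-0.037  0.252  0.004] twist 0.003
to (0.034, -0.068, 0.053) [0.6289 0.0984 0.053 ] units [0.043 0.562 0.004] twist 0.003
to (0.031, -0.061, 0.053) [0.6282 0.106  0.053 ] units [0.103 0.702 0.004] twist 0.003
to (0.022, -0.053, 0.053) [0.622  0.1163 0.053 ] units [0.283 0.862 0.004] twist 0.003
to (0.011, -0.05, 0.053) [0.6124 0.1225 0.053 ] units [0.503 0.922 0.004] twist 0.003
```

View pics/p9.png

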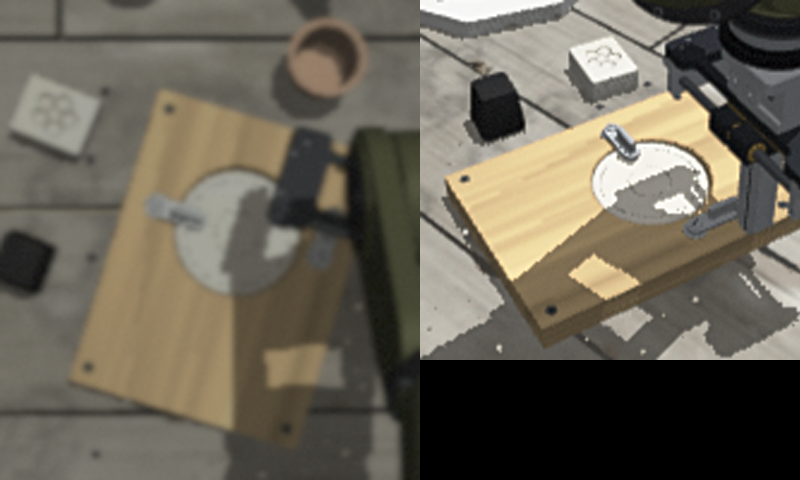

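The left button is good: it runs from (158,207) to (195,217) and points at the disc centre (238,232). The fingers are outside the right button, so I'll sweep that one.

```bash
python3 -m creep '[[[-0.03,0.1,-0.02],0,0],[[-0.03,0.2,-0.02],0,0],[[-0.03,0.3,-0.02],0,0],[[0.0,0.4,-0.02],0,0],[[0.03,0.5,-0.02],0,0],[[0.06,0.6,-0.02],0,0],[[0.11,0.71,-0.02],0,0],[[0.2,0.8,-0.02],0,0],[[0.28,0.86,-0.02],0,0],[[0.36,0.9,-0.02],0,0],[[0.43,0.92,-0.02],0,0],[[0.48,0.92,-0.02],0,0]]'
python3 - <<'E'
from h import *
st()
E
python3 -m creep '[[[-0.12,0,0],0,0],[[-0.25,0,-0.1],0,0],[[-0.4,0,-0.5],0,0],[[-0.3,0,-1.2],0,0],[[0.3,-0.5,-2.0],0,0],[[1.0,-1.2,-2.4],0,0],[[1.8,-2.0,-2.4],0,0],[[2.5,-2.8,-2.4],0,0],[[3.0,-3.6,-2.4],0,0],[[3.0,-4.2,-2.4],0,0],[[3.0,-4.2,-2.4],0,0]]'
python3 - <<'E'
from h import *
c,s=pic('p10.png'); disc(c,s)
E
```

```text
time_s: 13.2
ee_pos: [0.613, 0.1224, 0.0543]
eef_rot: [3.141, -0.0, 2.836]
force: [4.1, 1.2, -0.3]
grip_width: 0.0009
13.2 holder [ 0.0116 -0.05  ] z 0.0543 F [ 4.11  1.22 -0.25] g 0.0009
time_s: 14.3
ee_pos: [0.4057, -0.036, 0.1753]
eef_rot: [-3.141, 0.001, 2.832]
force: [-0.4, 0.5, 0.3]
grip_width: 0.0005
14.3 holder [-0.1383 -0.2634] z 0.1753 F [-0.43  0.46  0.29] g 0.0005
top 1352 plane [ 0.0022 -0.005   0.0222] ell [268.7 207.3] [-0.0013  0.001 ] board z 0.0239
scene 89 plane [-0.2537 -0.014   0.0143] ell [251.6 232.5] [-0.0312  0.0039] board z 0.0251
```

View pics/p10.png

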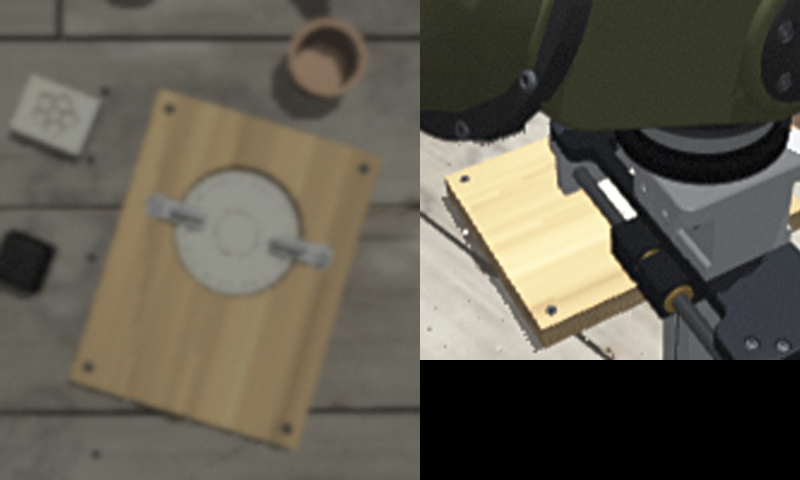

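From above, both buttons point at the disc centre (238,232): the left from (150,205) to (205,220), the right from (328,259) to (272,242). Both are within a few degrees of the holder's cross axis. The disc is flat, the bystanders haven't moved and the arm is clear, so I'm handing in.

Run:
```python
from h import *
st(); print(ctrl.hand_in())
```

```text
14.4 holder [-0.1372 -0.2607] z 0.1752 F [ 0.71 -0.01  0.3 ] g 0.0005
the job is handed in; nothing more can be done
None
```

The disc is seated in the recess and both turn buttons point in across it. I handed the job in at 14.4 s of the 51 s allowed; the interface gives no verdict.

- **Disc:** I pushed it along the holder with the two fingertips set apart behind it. After the first push its rear edge was still on the rim (slope about 0.13), so I pushed about 4 mm further and it dropped in.
- **Buttons:** I swung the left one round and then the right one with the fingers shut.

Last checks:
- **Disc position:** in the top view the disc is flat (slope up to 0.005) and its top is 2 mm below the board. It measured 1.6 mm from my estimate of the recess centre, against 3.5 mm allowed; the calibration is only good to about 2 mm.
- **Button angles:** by eye from the top view, both point at the centre within a few degrees.
- **Surroundings:** the cup, sprig mould and stopper look unmoved, and the arm was clear of everything with no wrist force.
- **Check that failed:** the arm blocked the scene camera in the last picture, so its disc reading then means nothing. Before the right button was turned, that camera also showed the disc flat.

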